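# Load the spacing gauge under the spring clip of a weaving board

### The arm

A 6-joint arm with a two-finger parallel gripper is mounted at the origin on the work surface. World frame = base frame: x ahead of the robot, y to its left, z up, the work surface at z = 0. Lengths are in m, angles in rad, forces in N, time in s.
With the tool pointing down it reaches from about 0.425 to 0.95 m from the base axis. Payload 3.5 kg.
Tool frame: the origin (TCP) lies midway between the tips of the shut fingers; the grasp point (between the pads) lies 19 mm behind it (bot.pinch_z is the distance from the TCP to the grasp point, in m); z points along the fingers, y is the line along which they close (so a half turn about z gives the same grasp; the last joint's range is limited). The gripper opens to 85 mm and grips with 20 to 120 N. Pads are 22 mm wide; open, the fingers measure 114 mm over their backs; the gripper's body (76 mm by 85 mm) begins 54 mm behind the grasp point. The pads swing forward as they close: fully open they stand 13 mm farther back than shut.
Start: joints at [-1.465, 0.286, 1.577, -0, 1.279, -0.15], TCP at [0.171, -0.653, 0.231] pointing down, gripper open.
Joint ranges: [-2.77, 2.77], [-0.9, 2.22], [0.21, 2.48], [-1.53, 4.67], [0.24, 2.81], [-2.84, 2.84]. Speed limits (rad/s): [2.79, 2.79, 3.14, 3.14, 3.14, 3.14].

### API

Orientations are given as a unit quaternion [x, y, z, w].
In Python, from station import bot, kinematics, eyes, ticket, read_clock, read_joint_positions, read_dq, read_effort, read_ee_pos, read_tool_rot, read_contact_force, read_ft_torque, read_width, read_gripper_force gives the robot as it stands. The module is installed in compiled form; this text tells all that it offers. Calls block until the motion is done:
- bot.move_to(position, orientation): joint-space move of the TCP to a pose.
- bot.line_to(position, orientation=None, max_speed=0.15): straight line of the TCP; orientation=None keeps the orientation; max_speed is the mean speed in m/s.
- bot.movej(angles): joint-space move.
- bot.gripper_to(opening, strength=None): finger opening in m; strength is the grip in N (None keeps the last); returns when the fingers have stopped.
- bot.hold(seconds).
- kinematics.inverse_kinematics(position, orientation): joint angles nearest the present ones, or None.
- eyes.grab_frame(name): name is "scene" or "top" or "wrist"; returns the picture (420x560x3 uint8, red, green, blue); there is no depth.
- eyes.camera_info(name): a dict with "camera_matrix" (3x3 intrinsics, pixels), "rvec" (rotation vector, rad) and "tvec" (3), from world to camera coordinates, as OpenCV has them. Camera axes: x right, y down, z forward; pixel columns grow to the right and rows downward; lengths in m; the calibration is good to about 2 mm. A picture is of the moment at which its call begins: read the wrist's pose just before it. camera_info takes no time and is no camera call; for the wrist camera it gives the pose at the moment of the call.
A pose or a line that the arm cannot do raises bot.Unreachable and nothing moves.
- ticket.job_done(): hands the job in; it is judged then, once.
Readings, each from a call of its own:
- read_clock(): time.
- read_joint_positions(): joint angles.
- read_dq(): joint speeds.
- read_effort(): joint torques, N m.
- read_ee_pos(): TCP position.
- read_tool_rot(): TCP orientation.
- read_contact_force(): force on the tool from outside, world axes, zero at the start.
- read_ft_torque(): the same for the moment, N m.
- read_width(): finger opening in m.
- read_gripper_force(): force on a finger pad.
Only numpy, scipy, OpenCV 4.12 (cv2) and the standard library are available. Lean on these libraries where they do the work, as an engineer would, in place of code of your own. Each camera call takes 0.05 s, during which the arm holds its last target. There are 200 camera calls.

### The job

Press the red bar of the spring clip down with one fingertip so that its jaw lifts, and while keeping it down, push the green gauge plate by its brass block with the other finger, under the jaw, until it is fully home against the end stop. Then let the clip close on the gauge and move clear. Do not pick up the gauge; leave the tape, the glue jar, the blue basket and the green roll where they are.

Things in the scene. Friction and masses are not known exactly. Their poses are not given: they have to be found in the camera images.
- board: Fixed plywood weaving board, 215 x 154 mm, top 12 mm above the table. Origin on its underside (table level), below the middle of the clip's jaw; +x = direction to push the gauge, +y = towards the red bar. Spans x -160 to +55, y -54 to +100 mm. A channel 53 mm wide, centred on y = 0, runs along x between dark rails 7 mm high (x -140 to +30, outer faces y +-32.5).
- stop (a point): Middle of the face of the dark end stop that closes the channel, at the board's top: board x +30, y 0, 12 mm above the table. The stop is 53 mm wide and 11 mm high.
- jaw (a point): Middle of the underside of the clip's steel jaw, which covers board x -12 to +12, y -16 to +16. Clip shut, it stands 1.5 mm above the board, so a gauge meets its blunt face. The hinge lugs beside it (board x +-17, y 45) are 15 mm high.
- gauge: Loose flat green plate 70 (x) x 50 (y) x 5 mm, about 0.26 kg, lying in the channel, x along the board's. Origin at the centre of its underside, front edge at x +35. At its rear stands a brass block, x -35 to -25, 44 mm wide, up to 34 mm above the underside; push its rear face. At the start the origin is at board x -90 to -60; fully home it is at board x -5, y 0, front edge on the stop.
- press_bar (a point): Middle of the top of the clip's red press bar beside the channel, 162 mm long (board x -150 to +12), 30 mm wide (board y 59 to 88). At rest the bar slopes up away from the channel by 0.3 rad and this point is at board x -69, y 73, 33 mm above the table; pressed until level it is at 24 mm.
- clip (a joint): Angle (rad) of the spring clip, a rocker hinged along board x at y 45, 22 mm above the table: 0 shut, grows as the red bar is pressed, level at 0.3, stop at 0.40. Takes about 3 N at first, 7 N when level. Above 0.2 the gauge passes freely; at about 0.12 the jaw rests on the gauge. It springs back when let go; a fingertip can slide along the bar while pressing.
- tape: White tape ring, 68 mm across, 30 mm high, loose, origin at the centre of its underside. Leave alone.
- glue: Amber glue jar with a yellow cap, 34 mm across, 75 mm high, loose, origin at the centre of its underside. Leave alone.
- basket: Small open blue and white basket, 75 x 55 x 45 mm, loose, origin at the centre of its underside. Leave alone.
- roll: Green tape ring, 52 mm across, 18 mm high, loose, origin at the centre of its underside. Leave alone.
There are look-alikes about, which are no part of the job. Leave any pink look-alike of the gauge alone.

How it is judged:
By the outcome, as a careful person would: the job done as asked, in the order asked, and still so for the second after the job is handed in, with the robot touching nothing.
It also fails if it takes over 48 s, if anything falls off the work surface, if the arm or the gripper's body presses on something with over 40 N, if the wrist force passes 120 N, or if a joint passes its speed limit or range.

## Working session

There is one attempt and no reset: what is moved stays moved. The work goes in short steps, each a Python script; the robot and the scene stay as the last script left them, time stands still between calls to the robot, and variables do not carry over. Pictures are saved under pics/ and viewed, at most 10 in all, crops included, and the job is handed in when it is done.

```bash
mkdir -p pics; python3 - <<'E'
from station import *
import cv2
for n in("top","scene"):
    f=eyes.grab_frame(n); cv2.imwrite(f"pics/{n}0.png",cv2.resize(f[:,:,::-1],(800,600),interpolation=cv2.INTER_CUBIC)); print(eyes.camera_info(n))
print(read_clock(),read_tool_rot(),read_width(),bot.pinch_z)
E
```

```text
{'camera_matrix': array([[473.56569896,   0.        , 274.90782383],
       [  0.        , 473.56569896, 208.4593687 ],
       [  0.        ,   0.        ,   1.        ]]), 'rvec': array([ 2.15374754, -2.19171699,  0.08070633]), 'tvec': array([0.0375471 , 0.56736644, 0.91609114])}
{'camera_matrix': array([[544.91778258,   0.        , 276.06502946],
       [  0.        , 544.91778258, 203.36396297],
       [  0.        ,   0.        ,   1.        ]]), 'rvec': array([ 1.41642304,  2.0377334 , -0.94117586]), 'tvec': array([ 0.19823018, -0.3175246 ,  1.53612364])}
0.1 [ 9.91830454e-01  1.27558754e-01  1.56913226e-05 -1.05549491e-03] 0.08541923428976672 0.0187
```

View pics/top0.png

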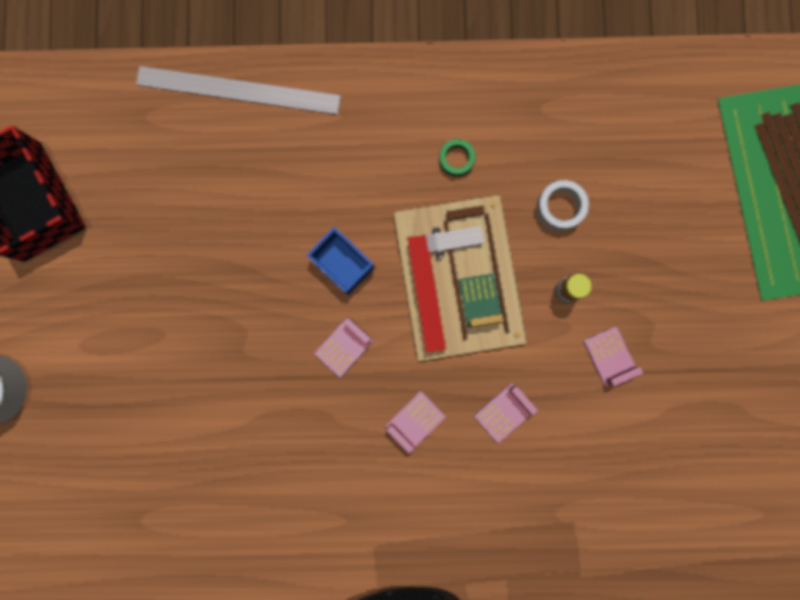

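View pics/scene0.png

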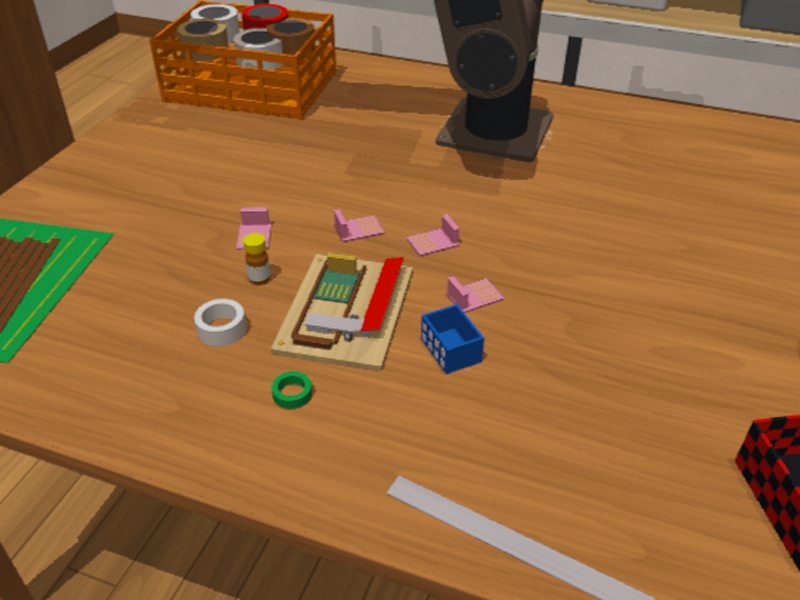

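The top view shows the board with corners near (395,211), (499,196), (526,345) and (419,361). The red bar is on the left, the gauge's block is near (487,321), and the push direction is away from the robot. I'll fit the board pose from these, then look from close by.

```bash
cat > h.py <<'E'
from station import *
import cv2, numpy as np
def cam(n):
    c=eyes.camera_info(n); return c["camera_matrix"],cv2.Rodrigues(c["rvec"])[0],np.array(c["tvec"]).ravel()
def back(c,px,z):
    K,R,t=c; o=-R.T@t; out=[]
    for u,v in px:
        d=R.T@np.linalg.inv(K)@[u,v,1]; out.append((o+d*(z-o[2])/d[2])[:2])
    return np.array(out)
def fit(model,world):   # 2D rigid fit
    m,w=np.array(model,float),np.array(world); a=m-m.mean(0); b=w-w.mean(0)
    th=np.arctan2((a[:,0]*b[:,1]-a[:,1]*b[:,0]).sum(),(a*b).sum())
    R=np.array([[np.cos(th),-np.sin(th)],[np.sin(th),np.cos(th)]]); t=w.mean(0)-R@m.mean(0)
    return th,t,w-(m@R.T+t)
def w(B,p):
    th,t=B[0],np.array(B[1:]); c,s=np.cos(th),np.sin(th)
    return np.r_[np.array([[c,-s],[s,c]])@p[:2]+t,p[2]]
def quat(th): return [np.cos(th/2),np.sin(th/2),0,0]
CORN=[(.055,.1),(.055,-.054),(-.16,-.054),(-.16,.1)]
E
python3 - <<'E'
from h import *
px=np.array([(395,211),(499,196),(526,345),(419,361)])*.7
c=cam("top"); th,t,r=fit(CORN,back(c,px,.012)); print(th,t,r*1e3)
B=[th,*t]; np.save("B.npy",B)
bp=back(c,[np.array([487,321])*.7],.046)[0]; cs,s=np.cos(th),np.sin(th); print("block top brd",np.array([[cs,s],[-s,cs]])@(bp-t))
bot.gripper_to(.056)
bot.move_to(w(B,np.array([-.10,.037,.25])),quat(th))
ci=cam("wrist"); f=eyes.grab_frame("wrist"); np.savez("wr.npz",K=ci[0],R=ci[1],t=ci[2])
cv2.imwrite("pics/w0.png",cv2.resize(f[:,:,::-1],(800,600),interpolation=cv2.INTER_CUBIC))
print(read_clock(),read_width(),-ci[1].T@ci[2],read_ee_pos(),read_contact_force())
E
```

```text
0.1378504711658899 [ 0.65114026 -0.08265384] [[ 1.06745606 -1.54955832]
 [-1.30649648  2.54342078]
 [-0.59859088  0.85348777]
 [ 0.8376313  -1.84735024]]
block top brd [-0.11999997 -0.00034163]
3.05 0.055861886073844125 [ 0.6213746  -0.04970366  0.39293016] [ 0.5470319  -0.06053036  0.24993869] [-0.4321714   0.29004643 -0.14188494]
```

View pics/w0.png

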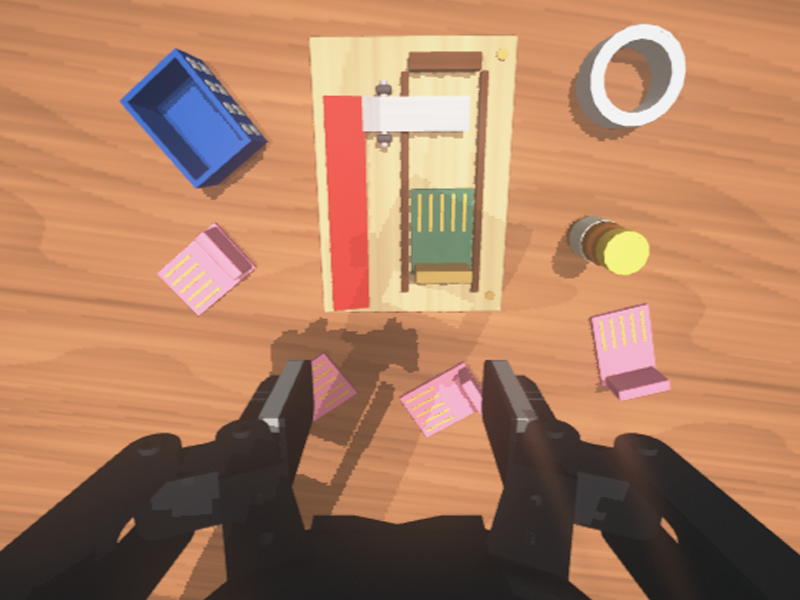

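The wrist view shows the board corners at (309,37), (518,36), (500,312) and (325,311). The rear edge of the brass block's top runs from (416,283) to (472,283), and the gauge lies square in the channel. I'll refit from these and do the press.

```bash
python3 - <<'E'
from h import *
d=np.load("wr.npz"); c=(d["K"],d["R"],d["t"])
th,t,r=fit(CORN,back(c,np.array([(309,37),(518,36),(500,312),(325,311)])*.7,.012)); print(th,t,r*1e3)
B0=np.load("B.npy"); print(B0); B=np.array([th,*t]); np.save("B.npy",B)
cs,s=np.cos(th),np.sin(th); M=np.array([[cs,s],[-s,cs]])
rear=(M@(back(c,np.array([(416,283),(472,283)])*.7,.046)-t).T).T; print("rear",rear)
print("front",(M@(back(c,np.array([(411,188),(474,188)])*.7,.017)-t).T).T)
print("bar",(M@(back(c,np.array([(333,310),(369,307)])*.7,[.030][0])-t).T).T)
xr=rear[:,0].mean(); x0=max(xr-.011-.008,-.150); print("x0",x0)
q=quat(th); Y=.037
bot.move_to(w(B,np.array([x0,Y,.09])),q)
bot.line_to(w(B,np.array([x0,Y,.052])),q,.1)
f0=np.array(read_contact_force()); print(f0)
z=.050
while z>.012:
    bot.line_to(w(B,np.array([x0,Y,z])),None,.03); f=np.array(read_contact_force())-f0
    print(round(z,4),np.round(f,2),read_clock())
    if f[2]>2: break
    z-=.003
ci=cam("wrist"); im=eyes.grab_frame("wrist")
cv2.imwrite("pics/w1.png",cv2.resize(im[:,:,::-1],(800,600),interpolation=cv2.INTER_CUBIC))
print(read_ee_pos(),read_width(),read_clock())
E
```

```text
0.14102661519583068 [ 0.65192293 -0.08160475] [[-0.76175722 -0.20784816]
 [-0.78757196  0.52171656]
 [-0.15613631  0.87600247]
 [ 1.70546549 -1.18987087]]
[ 0.13785047  0.65114026 -0.08265384]
rear [[-0.12397332  0.02136275]
 [-0.1241529  -0.02203132]]
front [[-0.05410351  0.0247186 ]
 [-0.05430227 -0.02510695]]
bar [[-0.15136226  0.08897826]
 [-0.14887455  0.05922775]]
x0 -0.14306311250491172
[ 0.30676514 -0.26099408  0.65853966]
0.05 [-0.74  1.1  -0.74] 4.5333
0.047 [-0.95  0.29  0.06] 4.7833
0.044 [ 0.03 -0.03 -0.58] 5.0333
0.041 [ 0.16  0.97 -1.23] 5.2833
0.038 [-0.49  0.09 -0.46] 5.5333
0.035 [ 0.12 -0.22 -0.34] 5.7833
0.032 [ 0.38 -0.12 -0.94] 6.0333
0.029 [-0.11  0.62 -0.27] 6.2833
0.026 [-0.42  1.65  2.72] 6.5333
[ 0.50553866 -0.06502631  0.02651648] 0.05603610733166168 6.5833
```

View pics/w1.png

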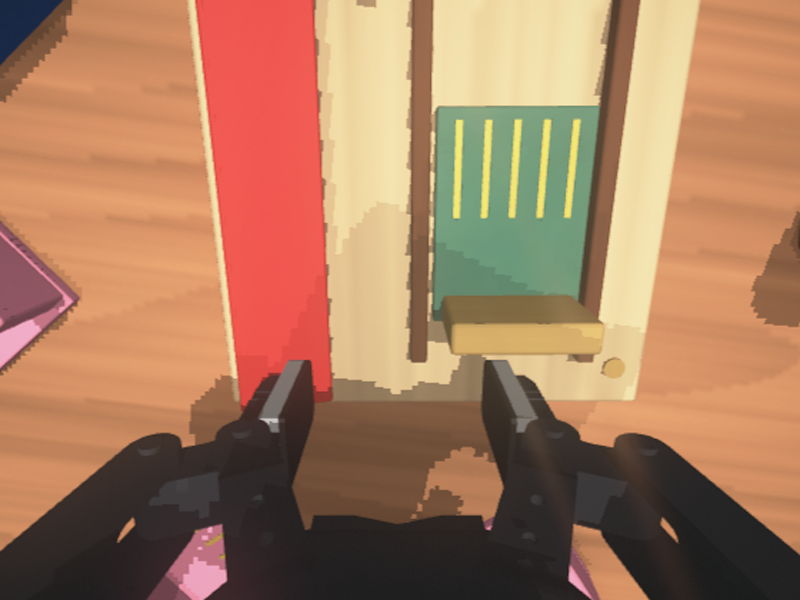

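Contact with the bar came at TCP z ≈ 0.027. The left finger is on the red bar (around (300,365)) and the right finger is behind the brass block (around (500,365)). Next I'll press to level.

```bash
cat >> h.py <<'E'
def force(n=5):
    a=[]
    for _ in range(n): bot.hold(.02); a.append(read_contact_force())
    return np.mean(a,0)
E
python3 - <<'E'
from h import *
B=np.load("B.npy"); x0=-.1431
for z in(.023,.020,.017,.0155):
    bot.line_to(w(B,np.array([x0,.037,z])),None,.03); print(z,np.round(force(),2),read_ee_pos()[2])
for n in("wrist","scene"):
    c=cam(n); im=eyes.grab_frame(n)
    if n=="scene": im=im[150:280,170:310]
    cv2.imwrite(f"pics/{n}2.png",cv2.resize(im[:,:,::-1],(800,600) if n=="wrist" else (640,594),interpolation=cv2.INTER_CUBIC))
print(read_clock())
E
```

```text
0.023 [-0.09  2.5   5.09] 0.023648398004590614
0.02 [0.05 3.65 6.63] 0.020826707106819935
0.017 [-0.61  4.19  9.02] 0.01813263970534375
0.0155 [-2.07  4.4  10.98] 0.01699589278865526
8.0167
```

View pics/scene2.png

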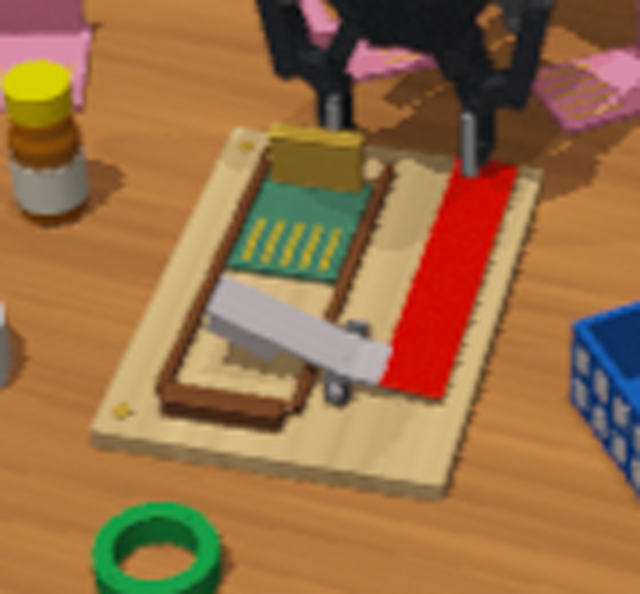

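The jaw is clearly lifted: its end, near (240,310), is well above the channel. The push finger stands behind the block at about (335,130). Pushing now.

```bash
python3 - <<'E'
from h import *
B=np.load("B.npy"); th=B[0]; e=np.array([np.cos(th),np.sin(th)]); n=np.array([-e[1],e[0]])
def rep(x):
    f=force(); p=(np.array(read_ee_pos())[:2]-B[1:]); print(round(x,4),"fx %.1f fy %.1f fz %.1f"%(f[:2]@e,f[:2]@n,f[2]),"at",np.round([p@e,p@n,read_ee_pos()[2]],4),round(read_clock(),2)); return f[:2]@e
x=-.1431
for x in(-.128,-.115,-.095,-.078,-.064,-.058):
    bot.line_to(w(B,np.array([x,.037,.0155])),None,.03)
    if rep(x)<-14: break
E
```

```text
-0.128 fx -15.7 fy 2.3 fz 21.9 at [-0.1325  0.0381  0.0164] 8.75
```

```bash
python3 - <<'E'
from h import *
a=eyes.grab_frame("scene")[150:250,190:310]; b=eyes.grab_frame("wrist")[200:320,180:460]
a=cv2.resize(a,(600,500),interpolation=cv2.INTER_CUBIC)
cv2.imwrite("pics/s3.png",a[:,:,::-1]); cv2.imwrite("pics/w3.png",cv2.resize(b,(800,343),interpolation=cv2.INTER_CUBIC)[:,:,::-1])
E
```

```text
(no output)
```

View pics/s3.png

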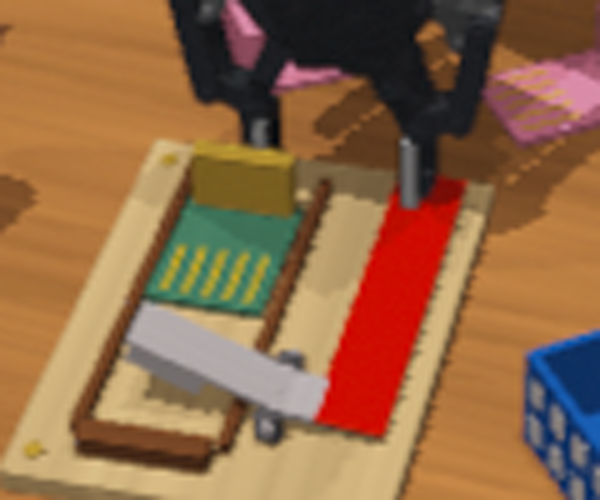

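View pics/w3.png

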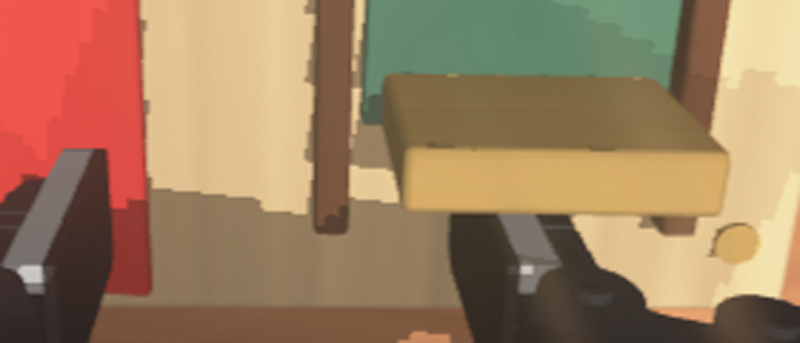

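The push finger touches the brass block near (510,213) in the wrist crop, and the jaw is high. The fz jump suggests the bar is hard on its 0.40 stop, which adds friction. I'll ease it to about level and continue in smaller steps.

```bash
cat >> h.py <<'E'
B=np.load("B.npy"); th=B[0]; e=np.array([np.cos(th),np.sin(th)]); nn=np.array([-e[1],e[0]])
def rep(x,z):
    f=force(); q=np.array(read_ee_pos()); p=q[:2]-B[1:]; print(round(x,4),z,"fx %.1f fy %.1f fz %.1f"%(f[:2]@e,f[:2]@nn,f[2]),"at",np.round([p@e,p@nn,q[2]],4),round(read_clock(),2)); return f[:2]@e,f[2]
def go(x,z,y=.037,v=.03):
    bot.line_to(w(B,np.array([x,y,z])),None,v); return rep(x,z)
E
python3 - <<'E'
from h import *
go(-.1325,.0165); go(-.1325,.018)
for x in np.arange(-.130,-.115,.002):
    if go(x,.018)[0]<-14: break
E
```

```text
-0.1325 0.0165 fx -2.6 fy 4.4 fz 9.6 at [-0.1329  0.0378  0.0173] 9.23
-0.1325 0.018 fx -2.6 fy 4.1 fz 8.4 at [-0.1329  0.0378  0.0186] 9.57
-0.13 0.018 fx -5.6 fy 2.7 fz 9.5 at [-0.1319  0.0378  0.0181] 9.9
-0.128 0.018 fx -9.0 fy 1.7 fz 10.7 at [-0.131   0.0378  0.0178] 10.23
-0.126 0.018 fx -9.3 fy 1.1 fz 11.0 at [-0.1294  0.0378  0.0177] 10.57
-0.124 0.018 fx -9.5 fy 1.2 fz 10.4 at [-0.1275  0.0378  0.0176] 10.9
-0.122 0.018 fx -9.1 fy 1.8 fz 9.7 at [-0.1255  0.0378  0.0175] 11.23
-0.12 0.018 fx -9.3 fy 1.1 fz 9.8 at [-0.1235  0.0378  0.0175] 11.57
-0.118 0.018 fx -9.2 fy 1.1 fz 9.9 at [-0.1214  0.0378  0.0175] 11.9
-0.116 0.018 fx -9.0 fy 1.2 fz 10.1 at [-0.1194  0.0378  0.0175] 12.23
```

It now slides steadily at about 9 N. Continuing.

```bash
python3 - <<'E'
from h import *
x=-.116
while x<-.036:
    x+=.008 if x<-.062 else .002
    fx,fz=go(x,.018)
    if fx<-14 or fz<5 or fz>20: break
E
```

```text
-0.108 0.018 fx -7.5 fy 1.4 fz 8.3 at [-0.1108  0.0377  0.0176] 12.73
-0.1 0.018 fx -6.9 fy 1.7 fz 8.9 at [-0.1028  0.0376  0.0177] 13.23
-0.092 0.018 fx -7.2 fy 1.4 fz 8.6 at [-0.0948  0.0376  0.0177] 13.73
-0.084 0.018 fx -7.2 fy 1.1 fz 8.7 at [-0.0868  0.0376  0.0177] 14.23
-0.076 0.018 fx -7.1 fy 1.2 fz 8.3 at [-0.0787  0.0376  0.0177] 14.73
-0.068 0.018 fx -7.3 fy 1.4 fz 8.9 at [-0.0707  0.0375  0.0178] 15.23
-0.06 0.018 fx -7.8 fy 1.1 fz 8.9 at [-0.0627  0.0375  0.0178] 15.73
-0.058 0.018 fx -8.5 fy 1.1 fz 10.0 at [-0.0612  0.0375  0.0178] 16.07
-0.056 0.018 fx -9.0 fy 1.2 fz 9.8 at [-0.0592  0.0375  0.0178] 16.4
-0.054 0.018 fx -8.9 fy 0.8 fz 9.5 at [-0.0573  0.0375  0.0178] 16.73
-0.052 0.018 fx -8.6 fy 1.2 fz 10.1 at [-0.0553  0.0375  0.0178] 17.07
-0.05 0.018 fx -8.8 fy 1.1 fz 9.6 at [-0.0533  0.0375  0.0178] 17.4
-0.048 0.018 fx -10.4 fy 0.8 fz 11.1 at [-0.0517  0.0375  0.0178] 17.73
-0.046 0.018 fx -17.4 fy 0.4 fz 15.9 at [-0.0517  0.0375  0.0178] 18.07
```

It stopped hard at −0.0517, where I expected home. I'll seat it slightly harder and check before releasing.

```bash
python3 - <<'E'
from h import *
go(-.044,.018)
c=cam("wrist"); im=eyes.grab_frame("wrist"); np.savez("wr4.npz",K=c[0],R=c[1],t=c[2])
cv2.imwrite("pics/w4.png",cv2.resize(im[:,:,::-1],(800,600),interpolation=cv2.INTER_CUBIC))
E
```

```text
-0.044 0.018 fx -23.5 fy 0.5 fz 21.0 at [-0.0517  0.0376  0.0178] 18.4
```

View pics/w4.png

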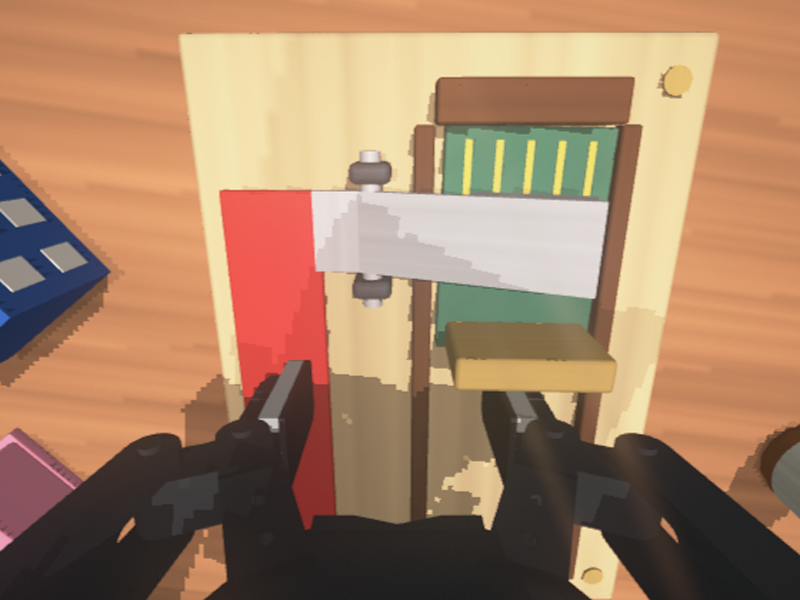

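The gauge front is at the stop: its edge is at about row 126 and the stop face at row 123, with the right corner perhaps 1 mm back. With the bar still held, I'll widen the fingers and push on the right of the block's middle to square it.

```bash
python3 - <<'E'
from h import *
go(-.056,.0175)
bot.gripper_to(.064); rep(0,0)
go(-.056,.016,.0345)
bot.gripper_to(.072); rep(0,0)
go(-.056,.0145,.032)
for x in(-.052,-.050,-.048,-.046):
    f=go(x,.0145,.032)
    if f[0]<-16 or f[1]>22: break
c=cam("wrist"); im=eyes.grab_frame("wrist")[40:320,180:520]
cv2.imwrite("pics/w5.png",cv2.resize(im[:,:,::-1],(728,600),interpolation=cv2.INTER_CUBIC))
E
```

```text
-0.056 0.0175 fx 2.9 fy 2.9 fz 8.1 at [-0.053   0.0367  0.02  ] 19.08
0 0 fx 1.4 fy -2.3 fz 5.6 at [-0.0534  0.0351  0.0196] 19.42
-0.056 0.016 fx 1.4 fy 1.6 fz 7.6 at [-0.0537  0.034   0.018 ] 19.75
0 0 fx 2.1 fy -3.8 fz 5.3 at [-0.0543  0.0331  0.0173] 20.08
-0.056 0.0145 fx 2.5 fy 0.2 fz 6.8 at [-0.0548  0.0324  0.0154] 20.42
-0.052 0.0145 fx -2.8 fy -0.7 fz 7.3 at [-0.0537  0.0327  0.0142] 20.78
-0.05 0.0145 fx -4.7 fy -0.7 fz 8.2 at [-0.0527  0.0329  0.0138] 21.12
-0.048 0.0145 fx -8.3 fy -0.6 fz 10.6 at [-0.052   0.033   0.0136] 21.45
-0.046 0.0145 fx -15.3 fy -0.9 fz 15.4 at [-0.052   0.0331  0.0136] 21.78
```

View pics/w5.png

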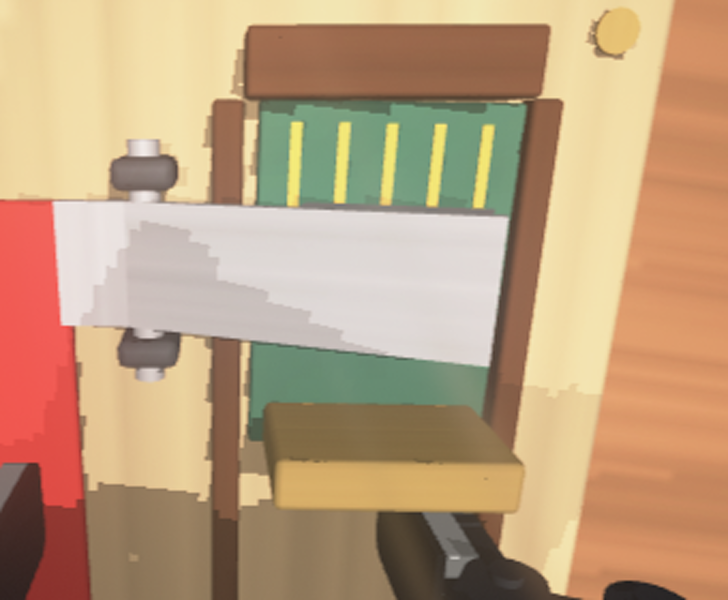

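The gauge front lies on the stop, with only a thin line left at the right corner near (525,100). Now I'll back off with the bar held, release and clear.

```bash
python3 - <<'E'
from h import *
go(-.054,.0145,.032); go(-.060,.0145,.032)
for z in(.020,.026,.034): go(-.060,z,.032,.04)
bot.line_to(w(B,np.array([-.060,.032,.12])),None,.15)
bot.move_to(w(B,np.array([-.12,.032,.25])),quat(th)); bot.hold(.3)
c=cam("wrist"); im=eyes.grab_frame("wrist")[0:260,150:450]
cv2.imwrite("pics/w6.png",cv2.resize(im[:,:,::-1],(692,600),interpolation=cv2.INTER_CUBIC))
K,R,t=c
def proj(p): 
    q=K@(R@w(B,np.array(p))+t); return np.round((q[:2]/q[2]-[150,0])*692/300)
print("stop face",proj([.03,.0265,.017]),proj([.03,-.0265,.017]),"block rear top home",proj([-.04,.022,.046]),proj([-.04,-.022,.046]),read_clock())
E
```

```text
-0.054 0.0145 fx 2.4 fy 1.2 fz 7.1 at [-0.0529  0.0327  0.0155] 22.33
-0.06 0.0145 fx 3.6 fy 0.1 fz 6.2 at [-0.0582  0.0322  0.0157] 22.77
-0.06 0.02 fx 3.5 fy -1.0 fz 4.1 at [-0.0595  0.0321  0.0202] 23.13
-0.06 0.026 fx 0.1 fy -0.0 fz -0.1 at [-0.0615  0.0327  0.0247] 23.52
-0.06 0.034 fx -0.0 fy 0.1 fz 0.1 at [-0.0599  0.032   0.0342] 23.95
stop face [310.  65.] [429.  65.] block rear top home [320. 229.] [421. 229.] 25.65
```

View pics/w6.png

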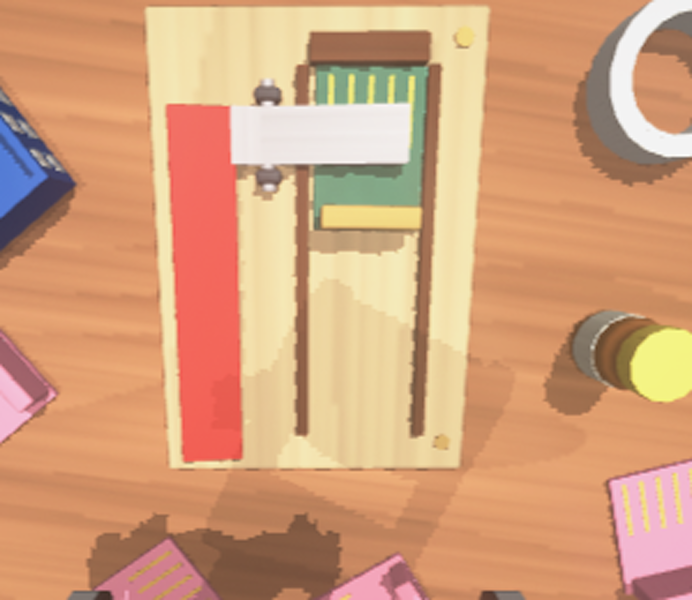

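The gauge is home: its front edge is on the stop at row 65, and the block's rear is at row 229, both exactly as predicted. The jaw is closed on the gauge and the arm is clear.

```bash
python3 -c "
from station import *
print(ticket.job_done())"
```

```text
the job is handed in; nothing more can be done
None
```

The gauge plate is fully home against the end stop with the clip closed on it, the arm is clear, and the job was handed in at about 26 s of the 48 s allowed.

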